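# Put the specimen dry box under gas

## Robot

A 6-joint arm with a two-finger parallel gripper is mounted at the origin on a cart in front of the work surface, level with it; the furniture and walls round the work are solid. World frame = base frame: x ahead of the robot, y to its left, z up, the work surface at z = 0. Lengths are in m, angles in degrees, forces in N, time in s.
With the tool pointing down it reaches from about 0.275 to 0.85 m from the base axis. Payload 5.2 kg.
Tool frame: the origin (TCP) lies between the finger pads; the fingertips stand 17 mm ahead of it and the grasp point (between the pads) lies 2 mm behind it (arm.nose_length is the distance from the TCP to the fingertips, in m); z points along the fingers, y is the line along which they close (so a half turn about z gives the same grasp; the last joint's range is limited). The gripper opens to 85 mm and grips with 20 to 120 N. Pads are 22 mm wide; open, the fingers measure 114 mm over their backs; the gripper's body (76 mm by 85 mm) begins 54 mm behind the grasp point. The pads swing forward as they close: fully open they stand 13 mm farther back than shut.
Start: joints at [-84.099, 14.817, 87.949, -0, 77.235, -11.62], TCP at [0.166, -0.524, 0.248] pointing down, gripper open.
Joint ranges: [-179.93, 179.93], [-52.35, 119.4], [10.71, 147.94], [-69.91, 249.91], [12.55, 155.21], [-178.61, 178.61]. Speed limits (degrees/s): [147.25, 147.25, 180, 180, 180, 180].

## Interface

Orientations are given as a 3x3 rotation matrix whose columns are the frame's x, y, z axes.
In Python, from cell import arm gives the robot as it stands. Calls block until the motion is done:
- arm.movep(position, orientation): joint-space move of the TCP to a pose.
- arm.line_to(position, ori=None, speed=0.15, max_force=None): straight line of the TCP; ori=None keeps the orientation; speed is the mean speed in m/s. With max_force (N) it stops when the force on the tool has changed by that much, and returns True; else False.
- arm.set_joints(angles): joint-space move.
- arm.gripper_to(opening): finger opening in m; the grip force is fixed at half the most; returns when the fingers have stopped.
- arm.dwell(seconds).
- arm.ik(position, orientation): joint angles nearest the present ones, or None.
- arm.get_image(name): name is "side" or "top"; returns a dict with "color" (480x640x3 uint8, blue, green, red), "depth" (480x640 float32, m along the optical axis (not along the pixel's ray), 0 where there is no reading), "intrinsics" (3x3 intrinsics, pixels), "cam_to_world" (4x4, takes a point from camera to world coordinates). Camera axes: x right, y down, z forward; pixel columns grow to the right and rows downward; lengths in m; the calibration is good to about 2 mm. A picture is of the moment at which its call begins.
A pose or a line that the arm cannot do raises arm.Unreachable and nothing moves.
- arm.job_done(): hands the job in; it is judged then, once.
Readings, each from a call of its own:
- arm.read_time_s(): time.
- arm.read_joints(): joint angles.
- arm.read_joint_vel(): joint speeds.
- arm.read_joint_efforts(): joint torques, N m.
- arm.read_tcp_pos(): TCP position.
- arm.read_orientation(): TCP orientation.
- arm.read_force(): force on the tool from outside, world axes, zero at the start.
- arm.read_ft_torque(): the same for the moment, N m.
- arm.read_finger_gap(): finger opening in m.
- arm.read_grasp_force(): force on a finger pad.
Only numpy, scipy, OpenCV 4.12 (cv2) and the standard library are available. Lean on these libraries where they do the work, as an engineer would, in place of code of your own. Each camera call takes 0.05 s, during which the arm holds its last target. There are 200 camera calls.

## Task

Put the specimen dry box under dry gas: press its hinged lid down until it snaps fully shut, then turn the vent valve (the one with the short finned silencer on its end) fully shut, lever across its pipe and against its stop, and only then turn the gas valve (the one with the smooth gas cartridge on its end) fully open, lever along its pipe and against its stop. Leave the specimen cup beside the valves and the timer lying between them where they are, and let go of everything at the end.

Things in the scene. Friction and masses are not known exactly. Their poses are not given: they have to be found in the camera images.
- dry_box: white plastic box with a grey hinged lid, 160 (x) x 200 (y) x 120 mm high, fixed to the table, front to the robot at yaw 0; a manifold bar across its front carries the two valves, 75 mm left and right of the middle. Origin under its centre on the table; x points to its back, y left, z up. The lid's hinge axis runs along y at the back, at x = +86, z = 115 mm
- lid_edge (a point): point to press, on the lid's upper face in the middle of its width, 16 mm behind its front edge; 160 mm from the hinge axis along the lid and 16 mm above it. Moves with the lid: z is normal to its upper face, -x points to its free edge. The lid is flat, 10 mm thick, 206 mm wide, with a 60 mm wide thumb tab beyond the edge. Shut, this point is 131 mm above the table
- lid (a joint): lid angle, rad: 0 = shut, larger = front edge raised (it starts ajar at 0.45 to 0.8). A stiff hinge holds it where it is left (1 to 2 N at lid_edge). At about 0.06 it meets a spring catch and needs roughly 8 N at the edge; below about 0.04 it snaps to its stop at 0 and is held
- vent_valve: Brass ball valve on the front of the manifold bar, vent valve: its outlet carries a short brass silencer with five fins, 25 mm across and 40 mm long. Origin on the table under the manifold's front face; x points back to the box, y left, z up. Pipe axis along x at 60 mm height; handle stem 56 mm in front of the origin (x = -56 mm). Either valve may be the left one.
- vent_handle (a joint): vent valve handle, rad; starts open or nearly so (1.2 to 1.57). 0 = shut, lever across its pipe (along the valve's -y); 1.571 = open, lever along its pipe (along the valve's -x, over the outlet). Opens clockwise seen from above, shuts counter-clockwise; hard stops at 0 and 1.571. Stiff (0.22 N m, about 4 N at the grip), stays where it is left.
- vent_grip (a point): middle of the white grip of the vent valve's lever, 60 mm from its stem axis, 120 mm above the table. The grip is a bar 62 mm long (24 to 86 mm from the stem axis), 15 mm wide and 12 mm tall; its length runs along this point's y axis (outward end at -y).
- vent_stem (a point): on the vent handle's vertical turning axis, at the height of the lever (120 mm); axes as the valve's
- gas_valve: Brass ball valve on the front of the manifold bar, gas valve: its outlet carries a smooth steel gas cartridge, 38 mm across and 98 mm long, its top 79 mm above the table. Origin on the table under the manifold's front face; x points back to the box, y left, z up. Pipe axis along x at 60 mm height; handle stem 56 mm in front of the origin (x = -56 mm). Either valve may be the left one.
- gas_handle (a joint): gas valve handle, rad; starts shut or nearly so (0 to 0.3). 0 = shut, lever across its pipe (along the valve's -y); 1.571 = open, lever along its pipe (along the valve's -x, over the outlet). Opens clockwise seen from above, shuts counter-clockwise; hard stops at 0 and 1.571. Stiff (0.22 N m, about 4 N at the grip), stays where it is left.
- gas_grip (a point): middle of the white grip of the gas valve's lever, 60 mm from its stem axis, 120 mm above the table. The grip is a bar 62 mm long (24 to 86 mm from the stem axis), 15 mm wide and 12 mm tall; its length runs along this point's y axis (outward end at -y).
- gas_stem (a point): on the gas handle's vertical turning axis, at the height of the lever (120 mm); axes as the valve's
- specimen_cup: loose lidded specimen cup, 66 mm across, 75 mm high, left of the valves; origin under its centre. To be left alone
- timer: loose countdown timer lying flat, 58 x 66 x 19 mm, on the table in front, between the two valves' outlets; origin under its centre. To be left alone

How it is judged (in metres and radians):
On the way, in this order (a step that is already met when the one before it is completed fails the run):
1. the lid is pressed shut past its catch (value of joint lid below 0.015 rad), for 0.2 s.
2. the vent valve is turned fully shut, with the lid shut (value of joint vent_handle below 0.09 rad and value of joint lid below 0.015 rad), for 0.2 s.
3. the gas valve is turned fully open (value of joint gas_handle above 1.48 rad), for 0.2 s.
At the end, for the whole second after the job is handed in: The lid is shut and held by its catch (within 0.015 rad of closed), the vent lever is within 0.09 rad (5 degrees) of its shut stop, the gas lever is within 0.09 rad of its open stop (all of step 2 and value of joint gas_handle above 1.48 rad); the robot touches nothing.
It fails at once if the gas valve is opened past half while the lid or the vent is not shut (value of joint gas_handle above 0.8 rad and (value of joint lid above 0.03 rad or value of joint vent_handle above 0.12 rad)).
It fails at once if the specimen cup is moved by over 30 mm or tipped (distance of specimen_cup from where it was at the start of the episode above 0.03 m or angle between specimen_cup's own z axis and vertical above 0.5 rad).
It fails at once if the timer is moved by over 30 mm (distance of timer from where it was at the start of the episode above 0.03 m).
It also fails if it takes over 61 s, if anything falls off the work surface, if the arm or the gripper's body presses on something with over 40 N, if the wrist force passes 120 N, or if a joint passes its speed limit or range.

## Working session

There is one attempt and no reset: what is moved stays moved. The work goes in short steps, each a Python script; the robot and the scene stay as the last script left them, time stands still between calls to the robot, and variables do not carry over. Pictures are saved under pics/ and viewed, at most 10 in all, crops included, and the job is handed in when it is done.

```bash
ls; mkdir -p pics; python3 - <<'E'
from cell import arm
import cv2,numpy as np
for n in("side","top"):
    d=arm.get_image(n);cv2.imwrite(f"pics/{n}0.png",d["color"]);np.savez(f"{n}0.npz",**d)
    print(n,d["intrinsics"].tolist(),d["cam_to_world"].round(4).tolist(),(d["depth"]>0).mean())
print(arm.read_time_s())
E
```

```text
pics
side [[482.0300414709897, 0.0, 322.57184919799187], [0.0, 482.0300414709897, 234.9044106216867], [0.0, 0.0, 1.0]] [[-0.9998, -0.0033, -0.0219, 0.6446], [0.0139, 0.6754, -0.7373, 0.8134], [0.0173, -0.7374, -0.6752, 0.8026], [0.0, 0.0, 0.0, 1.0]] 0.9960026041666666
top [[455.57693557313377, 0.0, 323.83042175547405], [0.0, 455.57693557313377, 238.97248084565433], [0.0, 0.0, 1.0]] [[0.1396, -0.9694, 0.2018, 0.4406], [-0.9902, -0.1378, 0.023, 0.0408], [0.0055, -0.2031, -0.9792, 0.9361], [0.0, 0.0, 0.0, 1.0]] 0.9958984375
0.1
```

View pics/side0.png

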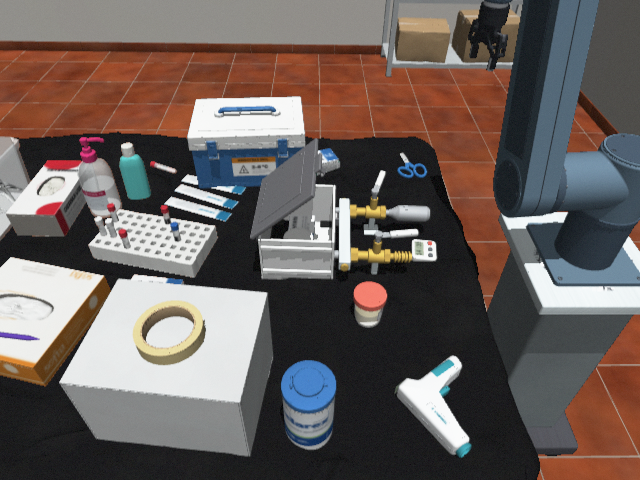

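View pics/top0.png

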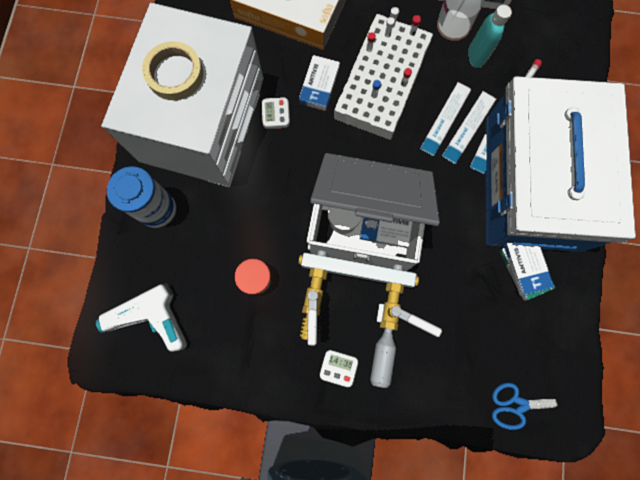

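The side view shows the lid ajar around (285,190), with the gas valve (smooth cartridge at 410,213) on the far side and the vent (fins at 400,255) on the near side. In the top view the vent lever is at (312,318), the gas lever at (415,320), the cup at (252,276) and the timer at (339,369). So the vent is the left valve. Next I'll locate these parts by colour mask and depth in both views.

```bash
cat > see.py <<'E'
import numpy as np,cv2
def cloud(d):
    K=d["intrinsics"];T=d["cam_to_world"];Z=d["depth"];v,u=np.indices(Z.shape)
    P=np.stack([(u-K[0,2])/K[0,0]*Z,(v-K[1,2])/K[1,1]*Z,Z],-1)@T[:3,:3].T+T[:3,3]
    P[Z==0]=np.nan
    return P,cv2.cvtColor(d["color"],cv2.COLOR_BGR2HSV)
def box(m,b):  # restrict mask to u0,u1,v0,v1
    k=np.zeros_like(m);k[b[2]:b[3],b[0]:b[1]]=1;return m&k
def ray(d,uv):
    K=d["intrinsics"];T=d["cam_to_world"];r=T[:3,:3]@np.linalg.inv(K)@[*uv,1];return T[:3,3],r/np.linalg.norm(r)
def cross(d1,u1,d2,u2):
    (a,r),(b,s)=ray(d1,u1),ray(d2,u2);t=np.linalg.lstsq(np.stack([r,-s],1),b-a,rcond=None)[0]
    p,q=a+t[0]*r,b+t[1]*s;return (p+q)/2,np.linalg.norm(p-q)
E
python3 - <<'E'
from see import *
np.set_printoptions(precision=4,suppress=True)
D={n:dict(np.load(n+"0.npz")) for n in("side","top")}
C={}
R=dict(side=(335,445,165,275),top=(295,450,285,352))
for n,d in D.items():
    P,H=cloud(d);z=P[...,2];b=R[n]
    white=(H[...,1]<60)&(H[...,2]>150)&(z>.105)&(z<.14)
    k,l,s,c=cv2.connectedComponentsWithStats(box(white,b).astype(np.uint8))
    for i in range(1,k):
        if s[i,4]<25: continue
        Q=P[l==i];xy=Q[:,:2];w,V=np.linalg.eigh(np.cov(xy.T));t=(xy-xy.mean(0))@V[:,1]
        print(n,"grip",c[i],s[i,4],"mean",Q.mean(0),"dir",V[:,1],"ext",t.min(),t.max(),"z",np.percentile(Q[:,2],[5,50,95]))
        r=cv2.minAreaRect(np.argwhere(l==i)[:,::-1].astype(np.float32));C.setdefault(n,[]).append(r[0])
    brass=box((H[...,0]>12)&(H[...,0]<30)&(H[...,1]>110)&(z>.03)&(z<.12),(b[0]-5,b[1],b[2],b[3]) if n=="side" else (295,450,262,352))
    k,l,s,c=cv2.connectedComponentsWithStats(cv2.dilate(brass.astype(np.uint8),np.ones((5,5))));l=l*brass
    for i in range(1,k):
        Q=P[l==i]
        if len(Q)>40: print(n,"brass",c[i],len(Q),Q.mean(0),"min",np.nanpercentile(Q,2,axis=0),"max",np.nanpercentile(Q,98,axis=0))
    lid=box((H[...,1]<70)&(H[...,2]<140)&(H[...,2]>40)&(z>.13)&(P[...,0]>.3),(240,325,135,240) if n=="side" else (300,445,150,230))
    k,l,s,c=cv2.connectedComponentsWithStats(lid.astype(np.uint8));i=1+s[1:,4].argmax();Q=P[l==i]
    o=Q.mean(0)
    for _ in range(3):
        o=np.median(Q,0) if 0 else Q.mean(0);nn=np.linalg.svd(Q-o,full_matrices=0)[2][2];e=(Q-o)@nn;Q=Q[abs(e)<.004]
    nn*=np.sign(nn[2]);print(n,"lid",len(Q),o,"n",nn,"tilt",np.arctan2(np.hypot(*nn[:2]),nn[2]),"yaw",np.degrees(np.arctan2(-nn[1],-nn[0])),
      "min",Q.min(0),"max",Q.max(0))
    print(n,"left edge max y pt",Q[Q[:,1].argmax()],"right",Q[Q[:,1].argmin()])
    red=box(((H[...,0]<10)|(H[...,0]>172))&(H[...,1]>100)&(z>.06)&(z<.09),(345,395,275,330) if n=="side" else (225,280,250,300))
    print(n,"cup",P[red].mean(0))
    tm=box((H[...,1]<60)&(H[...,2]>150)&(z>.01)&(z<.04),(405,445,230,270) if n=="side" else (310,365,345,390))
    print(n,"timer",P[tm].mean(0),P[tm].min(0),P[tm].max(0))
    bx=box((H[...,1]<60)&(H[...,2]>150)&(z>.05)&(z<.11),(335,355,195,275) if n=="side" else (295,425,248,292))
    Q=P[bx];r=cv2.minAreaRect((Q[:,:2]*1000).astype(np.float32));print(n,"bar",r,Q[:,2].max())
print(C)
for a in C["side"]:
    for b in C["top"]: print(a,b,*cross(D["side"],a,D["top"],b))
E
```

```text
side grip [378.4962 181.4361] 133 mean [ 0.4867 -0.1166  0.1243] dir [0.3166 0.9486] ext -0.05016991271225059 0.04527997297971033 z [0.1208 0.1245 0.1275]
side grip [397.3755 232.7918] 245 mean [0.4649 0.0646 0.1235] dir [-0.9948 -0.1015] ext -0.04837717213102565 0.043520729478226876 z [0.1188 0.1242 0.127 ]
side brass [368.4863 209.4379] 474 [ 0.5092 -0.0753  0.0698] min [ 0.4706 -0.0901  0.0495] max [ 0.5527 -0.0661  0.1019]
side brass [376.4042 255.204 ] 796 [0.5029 0.0758 0.0684] min [0.4337 0.0602 0.0504] max [0.5781 0.1044 0.0993]
side lid 3142 [ 0.6983 -0.0015  0.195 ] n [ 0.6701 -0.0235  0.7419] tilt 0.7349320203838198 yaw 177.9873613987731 min [ 0.6286 -0.1172  0.1301] max [0.7708 0.09   0.2553]
side left edge max y pt [0.6486 0.09   0.2446] right [ 0.7047 -0.1172  0.1825]
side cup [0.5307 0.1935 0.073 ]
side timer [0.3828 0.0043 0.0154] [ 0.3506 -0.0367  0.01  ] [0.4124 0.0368 0.0219]
side bar ((575.9464111328125, -10.606361389160156), (223.74961853027344, 34.89769744873047), 87.66632843017578) 0.10999769088921807
top grip [311.7139 317.5697] 416 mean [0.4655 0.0612 0.1255]
[... 887 characters left out ...]
875), (65.57218933105469, 222.57371520996094), 7.606253623962402) 0.10984804916502378
{'side': [(378.78692626953125, 181.34426879882812), (396.0243835449219, 232.73252868652344)], 'top': [(312.0, 317.5), (415.7000427246094, 320.60003662109375)]}
(378.78692626953125, 181.34426879882812) (312.0, 317.5) [0.488  0.0529 0.2436] 0.05322448301361023
(378.78692626953125, 181.34426879882812) (415.7000427246094, 320.60003662109375) [ 0.4856 -0.1209  0.1212] 0.00046599872712590004
(396.0243835449219, 232.73252868652344) (312.0, 317.5) [0.4663 0.0607 0.12  ] 0.0012710918339213023
(396.0243835449219, 232.73252868652344) (415.7000427246094, 320.60003662109375) [ 0.4586 -0.1407 -0.0465] 0.07735568274367392
```

```bash
cat > act.py <<'E'
from cell import arm
import numpy as np
yaw=np.radians(-2.2); H=np.array([.7635,-.0165]); bx=np.array([np.cos(yaw),np.sin(yaw)])
VENT=np.array([.505,.068]); GAS=np.array([.4995,-.081])
NOSE=arm.nose_length
def down(xdir):  # tool pointing down, tool x along horizontal xdir
    x=np.array([xdir[0],xdir[1],0])/np.hypot(*xdir); z=np.array([0,0,-1.]); return np.stack([x,np.cross(z,x),z],1)
def lidp(th,r=.148,up=0): # TCP for tip on lid at angle th
    xy=H+bx*(-r*np.cos(th)+.016*np.sin(th)); return [*xy,.115+r*np.sin(th)+.016*np.cos(th)+NOSE+up]
def push(stem,phi,sense,off,s,r=.06,z=.105): # lever direction phi (deg); sense +1 = counter-clockwise
    a=np.radians(phi); u=np.array([np.cos(a),np.sin(a)]); t=sense*np.array([-u[1],u[0]])
    return [*(stem+r*u-off*t),z+NOSE], down(s*t)
E
python3 - <<'E'
from act import *
print(NOSE,arm.read_orientation())
for s in(1,-1):
    print(s,"lid",arm.ik(lidp(0),down(s*bx)),arm.ik(lidp(.9,up=.08),down(s*bx)))
    for nm,st,sg,ph in(("vent",VENT,1,(186.6,268)),("gas",GAS,-1,(251,178))):
        for p in ph: print(s,nm,p,arm.ik(*push(st,p,sg,.0185,s)))
E
```

```text
0.017 [[ 9.53621665e-01  3.01007799e-01 -1.59182737e-04]
 [ 3.01007649e-01 -9.53620326e-01  1.63403813e-03]
 [ 3.40058327e-04 -1.60616938e-03 -9.99998652e-01]]
1 lid [-1.13740318e+01  2.59903009e+01  8.62398314e+01 -2.54444375e-14
  6.77698677e+01  8.08259682e+01] [-1.04455299e+01  2.73584425e+01  5.74277975e+01 -2.54444375e-14
  9.52137600e+01  8.17544701e+01]
1 vent 186.6 [-4.07761568e+00  1.23152361e+01  1.11066156e+02 -2.54444375e-14
  5.66186074e+01  1.69322384e+02]
1 vent 268 [-1.21932580e+01  1.55149961e+01  1.06603708e+02 -2.54444375e-14
  5.78812955e+01  7.98067420e+01]
1 gas 251 [-2.84736219e+01  1.85748588e+01  1.02101038e+02 -2.54444375e-14
  5.93241032e+01 -9.94736219e+01]
1 gas 178 [-2.67798960e+01  1.22418183e+01  1.11165450e+02 -2.54444375e-14
  5.65927313e+01 -2.47798960e+01]
-1 lid [-1.13740318e+01  2.59903009e+01  8.62398314e+01 -2.54444375e-14
  6.77698677e+01 -9.91740318e+01] [-1.04455299e+01  2.73584425e+01  5.74277975e+01 -2.54444375e-14
  9.52137600e+01 -9.82455299e+01]
-1 vent 186.6 [-4.07761568e+00  1.23152361e+01  1.11066156e+02 -2.54444375e-14
  5.66186074e+01 -1.06776157e+01]
-1 vent 268 [-1.21932580e+01  1.55149961e+01  1.06603708e+02 -2.54444375e-14
  5.78812955e+01 -1.00193258e+02]
-1 gas 251 [-2.84736219e+01  1.85748588e+01  1.02101038e+02 -2.54444375e-14
  5.93241032e+01  8.05263781e+01]
-1 gas 178 [-2.67798960e+01  1.22418183e+01  1.11165450e+02 -2.54444375e-14
  5.65927313e+01  1.55220104e+02]
```

```bash
python3 - <<'E'
from act import *
import cv2
arm.gripper_to(0.0)
p=arm.read_tcp_pos(); arm.line_to([p[0],p[1],.40],speed=.3)
O=down(-bx); q=lidp(.6); arm.movep([q[0],q[1],.40],O)
arm.line_to(lidp(.85,up=.03),speed=.25)
for th in(.65,.5,.35,.22,.12):
    hit=arm.line_to(lidp(th),speed=.15,max_force=25); print(th,hit,arm.read_force(),arm.read_tcp_pos()[2])
    if hit: break
else:
    print(arm.line_to(lidp(0,up=-.006),speed=.05,max_force=30),arm.read_force(),arm.read_tcp_pos())
    arm.dwell(.3)
    arm.line_to(lidp(0,up=.09),speed=.25)
d=arm.get_image("side");cv2.imwrite("pics/side1.png",d["color"][100:330,200:520]);print(arm.read_time_s())
E
```

```text
0.65 False [-0.04624233 -0.71453196 -0.9493685 ] 0.23673137551802756
0.5 False [-0.24688701 -0.64306716 -0.13704391] 0.2182687787788445
0.35 False [-0.22361941 -0.71264785 -0.36776702] 0.19816291825066623
0.22 False [ 0.49899318 -0.6400356   0.37046055] 0.1800117465885494
0.12 False [-0.20254783 -0.03535446 -0.48909481] 0.16573688819118298
True [-2.10244461  0.19611351  9.84441664] [ 0.61723894 -0.01104894  0.14787333]
7.6
```

View pics/side1.png

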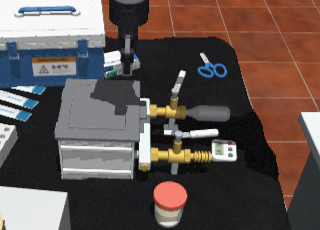

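The lid now lies flat on the box (about (100,105) in the crop). The stop came with the fingertips at z = 0.131, which is the shut height. I'll confirm the lid tilt by depth, then turn the vent.

```bash
cat > turn.py <<'E'
from act import *
import cv2
def turn(stem,phi0,phi1,sense,s,n=6):
    p,O=push(stem,phi0,sense,.036,s)
    arm.movep([p[0],p[1],.25],O); 
    if arm.line_to(p,speed=.2,max_force=15): print("blocked",arm.read_tcp_pos()); return
    for ph in np.linspace(phi0,phi1,n+1):
        p,O=push(stem,ph,sense,.0185,s)
        hit=arm.line_to(p,O,speed=.08,max_force=25); print(round(ph,1),hit,np.round(arm.read_force(),1))
        if hit: break
    p,O=push(stem,phi1,sense,.0085,s)
    print("end",arm.line_to(p,O,speed=.04,max_force=12),np.round(arm.read_force(),1),arm.read_tcp_pos(),push(stem,phi1,sense,.0185,s)[0])
    arm.dwell(.3)
    p,O=push(stem,phi1,sense,.045,s); arm.line_to(p,O); arm.line_to([p[0],p[1],.25],speed=.25)
E
python3 - <<'E'
from turn import *
from see import cloud
d=arm.get_image("side");P,Hh=cloud(d)
Q=P[150:230,262:330].reshape(-1,3);Q=Q[(abs(Q[:,0]-.68)<.06)&(abs(Q[:,1]+.01)<.08)&(Q[:,2]<.15)&(Q[:,2]>.11)]
c=np.linalg.lstsq(np.c_[Q[:,:2],np.ones(len(Q))],Q[:,2],rcond=None)[0];print("lid slope",c[:2],np.median(Q[:,2]),len(Q))
turn(VENT,186.6,267.8,1,-1)
d=arm.get_image("top");cv2.imwrite("pics/top2.png",cv2.resize(d["color"][240:400,220:460],None,fx=2,fy=2));print(arm.read_time_s())
E
```

```text
lid slope [-0.00522242 -0.00195527] 0.13261894049639095 2420
186.6 False [-0.2  0.5 -0.6]
200.1 False [ 0.1 -0.1  0.1]
213.7 False [-0.1  1.7 -0.2]
227.2 False [0.  0.6 0. ]
240.7 False [-1.  -0.4  0.1]
254.3 False [-0.4  0.9 -0. ]
267.8 False [ 0.3  0.1 -0.9]
end True [-0.4 -0.5 -0.4] [0.48472691 0.0089667  0.1211887 ] [np.float64(0.4842103675011523), np.float64(0.008754399483481844), 0.122]
14.0583
```

View pics/top2.png

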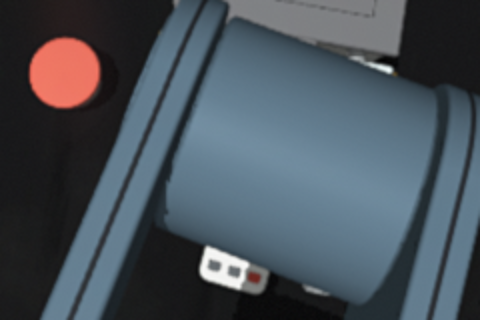

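The arm hides the valves in the top view, so I'll check the vent lever angle from the side camera.

```bash
cat > chk.py <<'E'
from act import *
from see import *
def levers(n="side",save=None,b=(335,445,165,290)):
    d=arm.get_image(n);P,H=cloud(d);z=P[...,2]
    m=box((H[...,1]<60)&(H[...,2]>120)&(z>.108)&(z<.14)&(P[...,0]<.552),b)
    for nm,st in(("vent",VENT),("gas",GAS)):
        dd=P[...,:2]-st;r=np.hypot(dd[...,0],dd[...,1]);Q=P[m&(r>.022)&(r<.09)]
        if nm=="vent": Q=Q[Q[:,1]>-.04]
        else: Q=Q[Q[:,1]<-.04]
        if len(Q)<20: print(nm,"few");continue
        w,V=np.linalg.eigh(np.cov(Q[:,:2].T));e=V[:,1];e=e*np.sign(e@(Q[:,:2].mean(0)-st))
        f=Q[:,:2].mean(0)-st; A=lambda v:np.degrees(np.arctan2(v[1],v[0]))%360
        print(nm,len(Q),Q.mean(0).round(4),"axis deg",A(e),"from stem",A(f),"r",np.hypot(*f))
    if save: cv2.imwrite(save,cv2.resize(d["color"][160:290,240:460],None,fx=3,fy=3))
E
python3 -c "
from chk import *
levers(save='pics/side2.png')"
```

```text
vent 126 [0.504  0.0175 0.1243] axis deg 268.0900650817477 from stem 268.8203730295607 r 0.05050809453228782
gas 74 [ 0.4811 -0.1323  0.1245] axis deg 251.4015318535085 from stem 250.24840484349502 r 0.054523356495243806
```

View pics/side2.png

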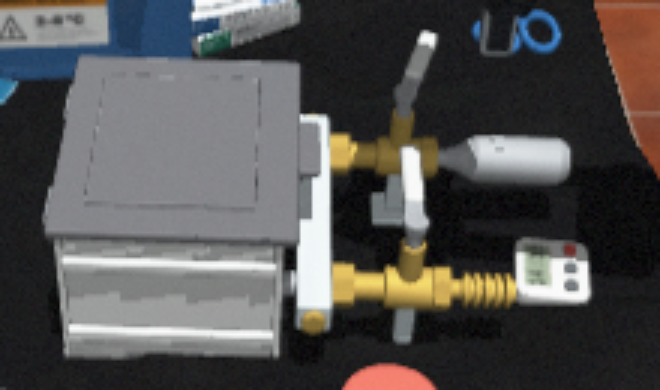

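The vent lever is across its pipe: measured at 268°, with the stop at 267.8°. The lid is shut. Now the gas valve.

```bash
python3 - <<'E'
from turn import *
from chk import levers
turn(GAS,251.3,177.8,-1,1)
levers(save='pics/side3.png'); print(arm.read_time_s())
E
```

```text
251.3 False [ 0.9 -0.2 -0.2]
239.0 False [ 0.9 -0.6  0.5]
226.8 False [ 1.  -0.8  1.3]
214.6 False [ 0.7 -1.2  0.2]
202.3 False [ 0.8  0.4 -0.5]
190.0 False [ 0.6 -0.5  0.3]
177.8 False [ 0.7 -5.6 -1. ]
end True [-1.  -5.7  0.3] [ 0.43932539 -0.09840926  0.12211049] [np.float64(0.4388340505472436), np.float64(-0.0971830954083453), 0.122]
vent 132 [0.504  0.0167 0.1244] axis deg 267.7951900481293 from stem 268.8933701139468 r 0.05127992177207471
gas 168 [ 0.4465 -0.0769  0.1227] axis deg 175.34037380526644 from stem 175.56291822123586 r 0.05311473230602509
19.725
```

View pics/side3.png

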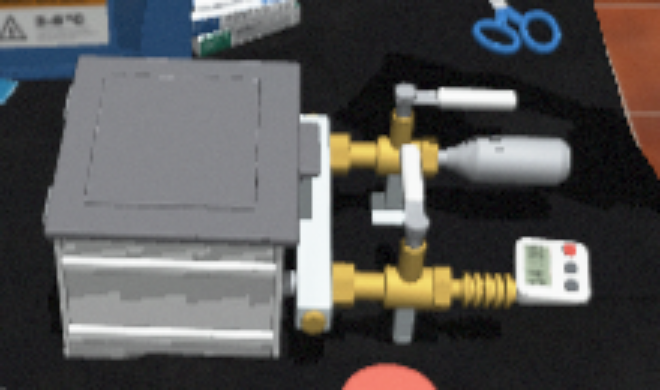

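```bash
python3 -c "
from cell import arm
print(arm.read_tcp_pos(),arm.read_force());print(arm.job_done())"
```

```text
[ 0.4367885  -0.12270063  0.24820714] [ 0.84034101 -0.36561467 -0.54314109]
the job is handed in; nothing more can be done
None
```

I handed the job in at about 20 s: lid pressed shut, then vent lever turned to its shut stop, then gas lever to its open stop, with the specimen cup and timer left alone and the gripper clear; the hand-in returned no verdict.

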